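Put the sketch artist's things back in their fitted trays

ROBOT

A 6-joint arm with a two-finger parallel gripper is mounted at the origin on the work surface. World frame = base frame: x ahead of the robot, y to its left, z up, the work surface at z = 0. Lengths are in m, angles in degrees, forces in N, time in s.
With the tool pointing down it reaches from about 0.35 to 0.725 m from the base axis. Payload 6 kg.
Tool frame: the origin (TCP) lies midway between the tips of the shut fingers; the grasp point (between the pads) lies 19 mm behind it; z points along the fingers, y is the line along which they close (so a half turn about z gives the same grasp; the last joint's range is limited). The gripper opens to 85 mm and grips with 20 to 120 N. Pads are 22 mm wide; open, the fingers measure 114 mm over their backs; the gripper's body (76 mm by 85 mm) begins 54 mm behind the grasp point. The pads swing forward as they close: fully open they stand 13 mm farther back than shut.
Start: joints at [94.979, 2.303, 4.859, 0, -92.561, -19.12], TCP at [0.147, 0.582, 0.231] pointing down, gripper open.
Joint ranges: [-146.85, 146.85], [-73.84, 115.35], [-62.03, 85.46], [-188.31, 113.3], [-161.28, -10.13], [-171.36, 171.36]. Speed limits (degrees/s): [147.25, 147.25, 172.46, 180, 180, 180].

INTERFACE

Orientations are given as [roll, pitch, yaw] about the fixed x, y, z axes, in that order (R = Rz(yaw) Ry(pitch) Rx(roll)).
In Python, from workcell import status, cams, workorder, look_for, trace, place_of gives the robot as it stands.
- The arm moves only by the tool send_rows, never from a script. Its argument "moves" is a list of rows, each an object with "translation": the shift along the tool's x, y, z in units of 30 mm (1.0 is 30 mm), a list of three; "turn": the turn about the tool's z in rad. In form: [{"translation": [dx, dy, dz], "turn": turn}, ...]. A call has 1 to 8 rows; each row is the pose to reach, as a shift and turn from the pose commanded when the call began, along the tool's axes at that moment; what a row does not reach only later rows make up. A row lasts 1/12 s, in which the tool goes at most 41.7 mm and 7.16 degrees, less where a joint would pass 70% of its speed; a pose out of reach is approached as far as the arm can. A call with a gripper value outside its range is refused whole. "jaw" is the opening, from 0 (shut) to 1 (fully open), set as the call begins (left out, the last holds). The fingers move at their own pace and stop on an object; the grip force is fixed at half the most. Time passes only in rows, so rows that repeat a pose let the fingers close. It gives the time, the measured TCP pose, the force, the opening and the grip force at its end, in the units of the state.
- status.get_state(): the state, without advancing time (a new reading comes with each control period).
- cams.read_camera(name): name is "scene" or "top" or "wrist"; returns (picture, depth): 384x512x3 uint8, red, green, blue; 384x512 float32, m along the optical axis (not along the pixel's ray), 0 where there is no reading.
- cams.get_calibration(name): a dict with "vertical_fov" (degrees; the focal length in pixels is half the picture's height over the tangent of half this angle, whatever the lens; pixels are square), "cx", "cy" (the principal point, pixels), "view" (4x4, takes a point from world to camera coordinates); the wrist camera has in their place "T_tool_cam" (4x4, takes a point from camera to tool coordinates, whose origin is the TCP and whose axes are the flange's). Camera axes: x right, y up, looking along -z (the intrinsics and any distortion apply to the point x, -y, -z); pixel columns grow to the right and rows downward; lengths in m; the calibration is good to about 2 mm. A picture is of the moment at which its call begins: read the wrist's pose just before it. get_calibration takes no time and is no camera call.
- workorder.job_done(): hands the job in; it is judged then, once.
Trained networks look in the newest picture that a camera, given by its name, has taken for a name from the list of things; names that differ only in an ending like _2 or _b are one class to them, and where a whole thing is asked for, a point or a joint stands for the part that bears it (a point fixed in the world has none). Each returns a list of dicts, best first, with "score" (0 to 1); they miss things now and then, are a little off and sometimes report something else, mostly with a low value. They report only what shows in the picture. A call takes as long as a camera call. They do not tell look-alikes from the thing itself.
- look_for(camera, name): "xy" ([column, row] in pixels, amid what is visible of it).
- trace(camera, name): "region" (384x512 bool, what is visible of it) and "xy" ([column, row] in pixels, amid what is visible of it).
- place_of(camera, name): "xy" ([column, row] in pixels: a listed point, or the origin of a listed thing).
The state is a dict: "t": time; "joint_positions": joint angles; "dq": joint speeds; "effort": joint torques, N m; "tool_pos": TCP position; "ee_rot": TCP orientation; "ft_force": force on the tool from outside, world axes, zero at the start; "torque": the same for the moment, N m; "grip_width": finger opening in m; "grasp_force": force on a finger pad.
Only numpy, scipy, OpenCV 4.12 (cv2) and the standard library are available. Lean on these libraries where they do the work, as an engineer would, in place of code of your own. Each camera call takes 0.05 s, during which the arm holds its last target. There are 200 camera calls.

TASK

The portrait table is being put in order: put the ink jar, the small paint pot, the stamp and the pencil tin each into the wooden tray whose recess has its shape and size, upright and fully down on the felt. Set them down rather than drop them, and leave the eraser and the sharpener where they lie.

Things in the scene. Friction and masses are not known exactly. Their poses are not given: they have to be found in the camera images.
- ink_jar: Round amber glass jar with a paper label and a black cap, standing upright: straight body 54 mm in diameter up to 40 mm, then a shoulder; cap 46 mm in diameter; 56 mm tall in all. 0.10 to 0.21 kg. Origin: centre of its underside, z up. Belongs in the tray with the large round recess.
- paint_pot: Small round pot, white with a black screw cap, standing upright: a plain cylinder 30 mm in diameter and 36 mm tall, 0.03 to 0.065 kg. Origin: centre of its underside, z up. Belongs in the tray with the small round recess.
- stamp: Hand stamp standing on its rubber sole: square wooden base 48 x 48 mm and 18 mm high, with a round dark wooden handle rising from its middle, 22 mm in diameter between 30 and 56 mm above the underside; 62 mm tall in all; 0.055 to 0.11 kg. Origin: centre of its underside, x and y along the base's sides, z up. Belongs in the tray with the square recess, any of the four ways round.
- pencil_tin: Closed flat steel tin lying flat, 100 mm long (its x), 34 mm wide (its y), 26 mm high; 0.075 to 0.155 kg. Origin: centre of its underside, z up. Belongs in the tray with the long recess, either end first.
- tray_large_round: Fixed pale wooden tray (it does not move), 84 x 84 mm and 9 mm thick, with one round recess 70 mm in diameter in its middle; the recess is 6 mm deep, its grey felt floor 3 mm above the table. Origin: centre of the tray's underside, on the table, z up. For the ink jar.
- tray_small_round: Fixed pale wooden tray (it does not move), 84 x 84 mm and 9 mm thick, with one round recess 46 mm in diameter in its middle; the recess is 6 mm deep, its grey felt floor 3 mm above the table. Origin: centre of the tray's underside, on the table, z up. For the paint pot.
- tray_square: Fixed pale wooden tray (it does not move), 84 x 84 mm and 9 mm thick, with one square recess 64 x 64 mm (sides along the tray's x and y) in its middle; the recess is 6 mm deep, its grey felt floor 3 mm above the table. Origin: centre of the tray's underside, on the table, z up. For the stamp.
- tray_long: Fixed pale wooden tray (it does not move), 134 x 68 (x, y) mm and 9 mm thick, with one oblong recess 116 mm (x) by 50 mm (y) in its middle; the recess is 6 mm deep, its grey felt floor 3 mm above the table. Origin: centre of the tray's underside, on the table, z up. For the pencil tin.
- eraser: Bystander: loose white eraser in a blue sleeve, 40 x 20 x 13 mm, lying among the things. Origin: centre of its underside. To be left where it is.
- sharpener: Bystander: loose small metal sharpener, 26 x 16 x 12 mm, lying among the things. Origin: centre of its underside. To be left where it is.
Things that resemble listed ones, but are neither listed nor needed, are in the scene too. Leave any purple look-alike of the tray_long alone.

How it is judged:
By the outcome, as a careful person would: the job done as asked, in the order asked, and still so for the second after the job is handed in, with the robot touching nothing.
It also fails if it takes over 112 s, if anything falls off the work surface, if the arm or the gripper's body presses on something with over 40 N, if the wrist force passes 120 N, or if a joint passes its speed limit or range.

## Working session

There is one attempt and no reset: what is moved stays moved. The work goes in short steps, Python scripts to look and compute and a tool call to move; the robot and the scene stay as the last step left them, time stands still between calls to the robot, and variables do not carry over. Pictures are saved under pics/ and viewed, at most 14 in all, crops included, and the job is handed in when it is done.

Besides the shell and the picture viewer there is one more tool, called after "Emit:" by a JSON object that holds its "api" and its "payload", one argument or row to a line. send_rows: Moves the arm, as the interface text tells. Its arguments: {"type":"object","properties":{"moves":{"type":"array"},"jaw":{"type":"number"}},"required":["moves"]}

```bash
mkdir -p pics; ls; cat > h.py <<'E'
import numpy as np, cv2
from workcell import status, cams, workorder, look_for, trace, place_of
from scipy.spatial.transform import Rotation as R
def cal(n): 
    c=cams.get_calibration(n); f=192/np.tan(np.radians(c['vertical_fov']/2)); return c,f
def cam2world(n,st=None):
    c,f=cal(n)
    if n!='wrist': return np.linalg.inv(np.array(c['view'])),c,f
    T=np.eye(4);T[:3,:3]=R.from_euler('xyz',st['ee_rot'],degrees=True).as_matrix();T[:3,3]=st['tool_pos']
    return T@np.array(c['T_tool_cam']),c,f
def cloud(n,depth,st=None):
    M,c,f=cam2world(n,st); v,u=np.mgrid[0:384,0:512]
    P=np.stack([(u-c['cx'])/f*depth,-(v-c['cy'])/f*depth,-depth],-1)
    return P@M[:3,:3].T+M[:3,3]
def atz(n,xy,z,st=None):
    M,c,f=cam2world(n,st); d=M[:3,:3]@np.array([(xy[0]-c['cx'])/f,-(xy[1]-c['cy'])/f,-1.]); o=M[:3,3]
    return o+d*(z-o[2])/d[2]
E
python3 - <<'E'
from h import *
for n in ['scene','top','wrist']:
    c=cams.get_calibration(n); print(n,{k:(np.round(v,3).tolist()) if not isinstance(v,str) else v for k,v in c.items()})
print(status.get_state())
p,d=cams.read_camera('top'); cv2.imwrite('pics/top.png',cv2.resize(p[:,:,::-1],(800,600))); P=cloud('top',d)
np.save('P.npy',P);np.save('p.npy',p)
for nm in ['ink_jar','paint_pot','stamp','pencil_tin','tray_large_round','tray_small_round','tray_square','tray_long','eraser','sharpener']:
    for r in trace('top',nm)[:3]:
        m=r['region']&(d>0); Q=P[m]
        if len(Q)<5: continue
        zt=np.percentile(Q[:,2],90)
        rc=cv2.minAreaRect(Q[:,:2].astype(np.float32)*1000)
        print(nm,round(r['score'],2),np.round(r['xy']),len(Q),'med',np.round(np.median(Q,0),3),'zt',round(zt,3),'rect',np.round(rc[0]),np.round(rc[1]),round(rc[2]),'rgb',p[m].mean(0).round())
E
```

```text
pics
scene {'vertical_fov': 44.209, 'cx': 261.637, 'cy': 198.364, 'view': [[-0.743, 0.669, -0.002, 0.335], [-0.442, -0.488, 0.752, 0.174], [0.502, 0.56, 0.659, -1.592], [0.0, 0.0, 0.0, 1.0]]}
top {'vertical_fov': 42.298, 'cx': 253.922, 'cy': 195.112, 'view': [[-0.005, -1.0, 0.009, -0.015], [0.996, -0.005, 0.089, -0.447], [-0.089, 0.009, 0.996, -1.671], [0.0, 0.0, 0.0, 1.0]]}
wrist {'vertical_fov': 63.51, 'cx': 249.152, 'cy': 193.521, 'T_tool_cam': [[0.001, 0.953, 0.301, 0.077], [1.0, -0.001, -0.0, 0.001], [-0.0, 0.301, -0.953, -0.143], [0.0, 0.0, 0.0, 1.0]]}
{'t': 0.0, 'joint_positions': array([ 9.49794404e+01,  2.34024499e+00,  4.80233305e+00, -2.65571584e-02,
       -9.25601738e+01, -1.91195335e+01]), 'dq': array([-0.10344221,  0.10365788, -0.03744645,  0.04326994,  0.04846248,
       -0.07218891]), 'effort': array([-3.42338481e-04, -3.68198776e+01,  3.47421885e+01,  6.93232298e+00,
       -5.35713887e-03,  9.69933893e-07]), 'tool_pos': array([0.14641584, 0.58153397, 0.23026323]), 'ee_rot': array([ 1.79898635e+02, -7.05785722e-03, -1.41389233e+01]), 'ft_force': array([-0.15337286, 
[... 725 characters left out ...]
l_round 0.73 [280. 188.] 599 med [ 0.465 -0.104  0.008] zt 0.013 rect [ 465. -105.] [85. 86.] 16 rgb [131. 109.  81.]
tray_square 0.63 [367. 171.] 615 med [ 0.53  -0.413  0.005] zt 0.012 rect [ 531. -413.] [87. 91.] 76 rgb [109.  98.  84.]
tray_long 0.91 [161. 277.] 823 med [0.179 0.303 0.005] zt 0.012 rect [180. 303.] [135.  72.] 11 rgb [ 85.  53. 106.]
tray_long 0.82 [169. 220.] 802 med [0.374 0.272 0.004] zt 0.011 rect [374. 273.] [139.  70.] 7 rgb [107.  97.  86.]
tray_long 0.77 [128. 230.] 805 med [0.334 0.421 0.005] zt 0.011 rect [336. 422.] [ 75. 135.] 82 rgb [ 85.  55. 105.]
eraser 0.63 [248. 166.] 52 med [0.559 0.003 0.013] zt 0.019 rect [559.   3.] [17. 35.] 31 rgb [ 86.  97. 115.]
```

View pics/top.png

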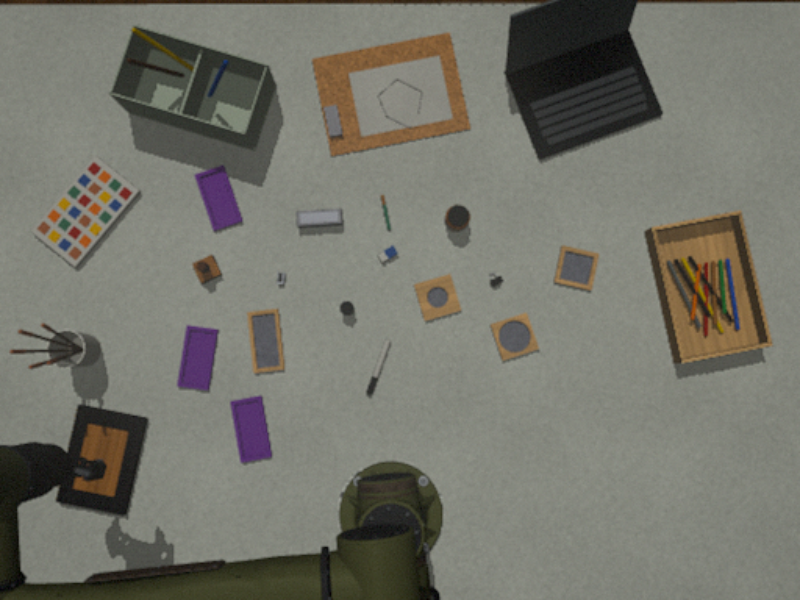

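The top view shows the jar at (457,217), pot (347,309), stamp (206,269), tin (320,217) and the wooden trays at (515,337), (437,297), (577,268) and (266,340). The purple trays are decoys. I'll go above the jar first.

Emit:
{"api": "send_rows", "payload": {
  "moves": [
    {"translation":[7.2,6.5,0],"turn":0},
    {"translation":[7.2,6.5,0],"turn":0},
    {"translation":[7.2,6.5,0],"turn":0},
    {"translation":[7.2,6.5,0],"turn":0},
    {"translation":[7.2,6.5,0],"turn":0},
    {"translation":[7.2,6.5,0],"turn":0},
    {"translation":[7.2,6.5,0],"turn":0},
    {"translation":[7.2,6.5,0],"turn":0}
  ],
  "jaw": 1
}}

```text
t: 1.22
tool_pos: [0.3111, 0.3357, 0.2328]
ee_rot: [-179.9, -0.1, -14.4]
ft_force: [-0.3, -0.1, 0.3]
grip_width: 0.0856
grasp_force: 0.0
```

Emit:
{"api": "send_rows", "payload": {
  "moves": [
    {"translation":[7.2,6.5,0],"turn":0},
    {"translation":[7.2,6.5,0],"turn":0},
    {"translation":[7.2,6.5,0],"turn":0},
    {"translation":[7.2,6.5,0],"turn":0},
    {"translation":[7.2,6.5,0],"turn":0},
    {"translation":[7.2,6.5,0],"turn":0},
    {"translation":[7.2,6.5,0],"turn":0},
    {"translation":[7.2,6.5,0],"turn":0}
  ]
}}

```text
t: 1.88
tool_pos: [0.4723, 0.0925, 0.2311]
ee_rot: [179.9, -0.0, -14.6]
ft_force: [-0.7, 2.0, -0.7]
grip_width: 0.0855
grasp_force: 0.0
```

Emit:
{"api": "send_rows", "payload": {
  "moves": [
    {"translation":[7.2,6.5,0],"turn":0},
    {"translation":[7.2,6.5,0],"turn":0},
    {"translation":[7.2,6.5,0],"turn":0},
    {"translation":[7.2,6.5,0],"turn":0},
    {"translation":[7.2,6.5,0],"turn":0},
    {"translation":[7.2,6.5,0],"turn":0},
    {"translation":[7.2,6.5,0],"turn":0},
    {"translation":[7.2,6.5,0],"turn":0}
  ]
}}

```text
t: 2.55
tool_pos: [0.6335, -0.1489, 0.2268]
ee_rot: [179.8, 0.3, -14.4]
ft_force: [-0.5, 1.2, -2.0]
grip_width: 0.0855
grasp_force: 0.0
```

```bash
cat >> h.py <<'E'
def delta(st,tgt,yaw=None):
    """tool-axis shift (units of 30mm) and turn to reach world tgt / yaw"""
    Rm=R.from_euler('xyz',st['ee_rot'],degrees=True).as_matrix()
    s=Rm.T@(np.array(tgt)-st['tool_pos'])/0.03
    t=None if yaw is None else np.round(np.radians((st['ee_rot'][2]-yaw+180)%360-180),3)
    return np.round(s,2),t
def look(name,view=None,ztop=None):
    """wrist look: prints top-face centre/rect of a thing; saves a picture when view is given"""
    st=status.get_state(); p,d=cams.read_camera('wrist'); P=cloud('wrist',d,st)
    print('tcp',np.round(st['tool_pos'],4),'rot',np.round(st['ee_rot'],2),'t',round(st['t'],2))
    if view: cv2.imwrite(f'pics/{view}.png',p[:,:,::-1])
    for r in trace('wrist',name)[:3]:
        m=r['region']&(d>0); Q=P[m]
        if len(Q)<30: continue
        zt=np.percentile(Q[:,2],90) if ztop is None else ztop
        T=Q[abs(Q[:,2]-zt)<0.004]
        if len(T)<10: T=Q
        rc=cv2.minAreaRect(T[:,:2].astype(np.float32)*1000); (cx,cy),rad=cv2.minEnclosingCircle(T[:,:2].astype(np.float32)*1000)
        print(name,round(r['score'],2),np.round(r['xy']),len(T),'z',np.round(np.percentile(Q[:,2],[2,50,98]),3),'rect',np.round(rc[0],1),np.round(rc[1],1),round(rc[2],1),'circ',round(cx,1),round(cy,1),round(rad,1),'rgb',p[m].mean(0).round())
    return st,p,d,P
E
python3 - <<'E'
from h import *
look('ink_jar','w1')
E
```

```text
tcp [ 0.6335 -0.1489  0.2268] rot [179.84   0.34 -14.44] t 2.55
ink_jar 0.61 [252. 160.] 1487 z [0.017 0.056 0.058] rect [ 639.6 -151. ] [44.6 44.7] 74.6 circ 639.6 -150.9 22.8 rgb [56. 51. 45.]
```

View pics/w1.png

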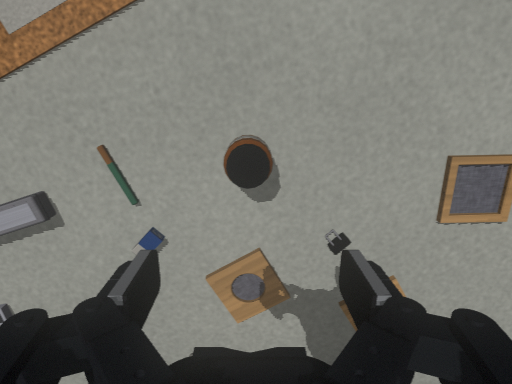

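The wrist view shows the jar at (248,165) with free space around it; I go down to it.

Emit:
{"api": "send_rows", "payload": {
  "moves": [
    {"translation":[0.23,0,1.0],"turn":0},
    {"translation":[0.23,0,2.0],"turn":0},
    {"translation":[0.23,0,3.0],"turn":0},
    {"translation":[0.23,0,4.0],"turn":0},
    {"translation":[0.23,0,4.7],"turn":0},
    {"translation":[0.23,0,5.0],"turn":0},
    {"translation":[0.23,0,5.0],"turn":0},
    {"translation":[0.23,0,5.0],"turn":0}
  ]
}}

```text
t: 3.32
tool_pos: [0.6392, -0.1449, 0.0831]
ee_rot: [180.0, -0.1, -14.1]
ft_force: [-0.0, -0.9, 0.4]
grip_width: 0.0852
grasp_force: 0.0
```

```bash
python3 - <<'E'
from h import *
st,p,d,P=look('ink_jar')
print(delta(st,[.640,-.151,.008]))
E
```

```text
tcp [ 0.6392 -0.1449  0.0831] rot [ 1.7998e+02 -1.1000e-01 -1.4070e+01] t 3.32
ink_jar 0.65 [257. 214.] 4254 z [0.01  0.056 0.058] rect [ 639.8 -150.3] [44.9 45.5] 78.8 circ 639.4 -150.5 23.1 rgb [54. 48. 42.]
(array([0.07, 0.19, 2.5 ]), None)
```

Emit:
{"api": "send_rows", "payload": {
  "moves": [
    {"translation":[0.05,0.18,0.7],"turn":0},
    {"translation":[0.05,0.18,1.4],"turn":0},
    {"translation":[0.05,0.18,2.0],"turn":0},
    {"translation":[0.05,0.18,2.4],"turn":0},
    {"translation":[0.05,0.18,2.5],"turn":0},
    {"translation":[0.05,0.18,2.5],"turn":0},
    {"translation":[0.05,0.18,2.5],"turn":0}
  ]
}}

```text
t: 4.0
tool_pos: [0.6398, -0.1512, 0.0081]
ee_rot: [180.0, -0.1, -14.1]
ft_force: [-0.9, -1.1, 1.1]
grip_width: 0.0854
grasp_force: 0.0
```

Emit:
{"api": "send_rows", "payload": {
  "moves": [
    {"translation":[0,0,0],"turn":0},
    {"translation":[0,0,0],"turn":0},
    {"translation":[0,0,0],"turn":0},
    {"translation":[0,0,0],"turn":0},
    {"translation":[0,0,0],"turn":0},
    {"translation":[0,0,0],"turn":0},
    {"translation":[0,0,0],"turn":0},
    {"translation":[0,0,0],"turn":0}
  ],
  "jaw": 0
}}

```text
t: 4.67
tool_pos: [0.6398, -0.1511, 0.008]
ee_rot: [-180.0, -0.1, -14.1]
ft_force: [-0.5, 1.7, 5.4]
grip_width: 0.0526
grasp_force: 63.4
```

Emit:
{"api": "send_rows", "payload": {
  "moves": [
    {"translation":[0,0,-0.3],"turn":0},
    {"translation":[0,0,-1],"turn":0},
    {"translation":[0,0,-1.8],"turn":0},
    {"translation":[0,0,-2.6],"turn":0},
    {"translation":[0,0,-3.3],"turn":0},
    {"translation":[0,0,-3.7],"turn":0},
    {"translation":[-0.2,0.1,-3.8],"turn":0},
    {"translation":[-0.5,0.3,-3.8],"turn":0}
  ]
}}

```text
t: 5.33
tool_pos: [0.622, -0.1557, 0.1203]
ee_rot: [-180.0, -0.0, -14.1]
ft_force: [-0.3, 0.4, -3.0]
grip_width: 0.0523
grasp_force: 63.1
```

Emit:
{"api": "send_rows", "payload": {
  "moves": [
    {"translation":[-0.5,0.3,0],"turn":0},
    {"translation":[-1.2,0.8,0],"turn":0},
    {"translation":[-1.9,1.2,0],"turn":0},
    {"translation":[-2.6,1.7,0],"turn":0},
    {"translation":[-3.3,2.1,0],"turn":0},
    {"translation":[-4.0,2.6,0],"turn":0},
    {"translation":[-4.7,3.0,0],"turn":0},
    {"translation":[-5.4,3.5,0],"turn":0}
  ]
}}

```text
t: 6.0
tool_pos: [0.437, -0.2182, 0.1183]
ee_rot: [-180.0, 0.2, -14.1]
ft_force: [0.2, 0.1, -1.7]
grip_width: 0.0523
grasp_force: 63.1
```

Emit:
{"api": "send_rows", "payload": {
  "moves": [
    {"translation":[-0.7,0.45,0],"turn":0},
    {"translation":[-1.4,0.9,0],"turn":0},
    {"translation":[-2.1,1.3,0],"turn":0},
    {"translation":[-2.7,1.7,0],"turn":0},
    {"translation":[-3.2,2.0,0],"turn":0},
    {"translation":[-3.5,2.2,0],"turn":0},
    {"translation":[-3.6,2.3,0],"turn":0},
    {"translation":[-3.6,2.3,0],"turn":0}
  ]
}}

```text
t: 6.67
tool_pos: [0.3172, -0.2591, 0.1198]
ee_rot: [-180.0, 0.0, -14.2]
ft_force: [1.4, 0.2, -0.9]
grip_width: 0.0524
grasp_force: 63.1
```

```bash
python3 - <<'E'
from h import *
st,p,d,P=look('tray_large_round','w2',0.009)
np.savez('s.npz',p=p,d=d,P=P)
E
```

```text
tcp [ 0.3172 -0.2591  0.1198] rot [-1.7999e+02  1.0000e-02 -1.4190e+01] t 6.67
tray_large_round 0.95 [246. 109.] 5579 z [0.003 0.005 0.011] rect [ 379.6 -274.2] [83.9 84.2] 17.7 circ 379.6 -274.3 57.8 rgb [138. 120. 103.]
```

View pics/w2.png

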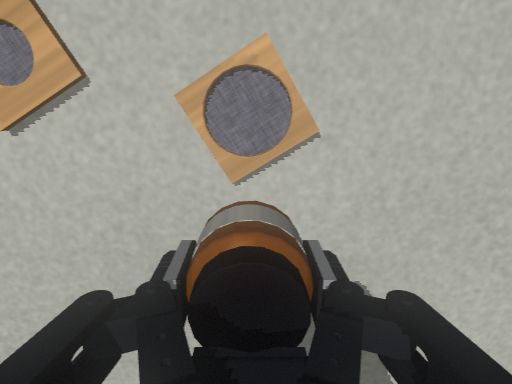

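The large round recess is at (248,110), and the network's rectangle fits it. The jar is held upright. I place it.

Emit:
{"api": "send_rows", "payload": {
  "moves": [
    {"translation":[0.7,0,0],"turn":0},
    {"translation":[1.4,0,0],"turn":0},
    {"translation":[1.9,-0.02,0.3],"turn":0},
    {"translation":[2.14,-0.02,0.9],"turn":0},
    {"translation":[2.14,-0.02,1.6],"turn":0},
    {"translation":[2.14,-0.02,2.2],"turn":0},
    {"translation":[2.14,-0.02,2.6],"turn":0},
    {"translation":[2.14,-0.02,2.8],"turn":0}
  ]
}}

```text
t: 7.43
tool_pos: [0.3796, -0.2733, 0.0339]
ee_rot: [-180.0, 0.2, -14.1]
ft_force: [0.5, 0.9, -2.0]
grip_width: 0.0526
grasp_force: 63.1
```

Emit:
{"api": "send_rows", "payload": {
  "moves": [
    {"translation":[0,0,0.1],"turn":0},
    {"translation":[0,0,0.3],"turn":0},
    {"translation":[0,0,0.5],"turn":0},
    {"translation":[0,0,0.65],"turn":0},
    {"translation":[0,0,0.74],"turn":0},
    {"translation":[0,0,0.79],"turn":0},
    {"translation":[0,0,0.81],"turn":0},
    {"translation":[0,0,0.81],"turn":0}
  ]
}}

```text
t: 8.1
tool_pos: [0.3803, -0.2741, 0.0122]
ee_rot: [180.0, -0.0, -14.1]
ft_force: [-1.0, 0.3, -1.3]
grip_width: 0.0525
grasp_force: 63.1
```

Emit:
{"api": "send_rows", "payload": {
  "moves": [
    {"translation":[0,0,0.02],"turn":0},
    {"translation":[0,0,0.04],"turn":0},
    {"translation":[0,0,0.04],"turn":0}
  ]
}}

```text
t: 8.35
tool_pos: [0.3803, -0.2741, 0.0111]
ee_rot: [180.0, -0.0, -14.1]
ft_force: [-0.1, -0.4, -1.5]
grip_width: 0.0524
grasp_force: 63.3
```

Emit:
{"api": "send_rows", "payload": {
  "moves": [
    {"translation":[0,0,0],"turn":0},
    {"translation":[0,0,0],"turn":0},
    {"translation":[0,0,0],"turn":0},
    {"translation":[0,0,0],"turn":0},
    {"translation":[0,0,0],"turn":0},
    {"translation":[0,0,0],"turn":0}
  ],
  "jaw": 1
}}

```text
t: 8.85
tool_pos: [0.3802, -0.2741, 0.011]
ee_rot: [180.0, -0.0, -14.1]
ft_force: [-0.3, 0.4, -1.4]
grip_width: 0.0852
grasp_force: 0.0
```

Emit:
{"api": "send_rows", "payload": {
  "moves": [
    {"translation":[0,0,-0.5],"turn":0},
    {"translation":[0,0,-1.3],"turn":0},
    {"translation":[0,0,-2.3],"turn":0},
    {"translation":[0,0,-3.3],"turn":0},
    {"translation":[0,0,-4.3],"turn":0},
    {"translation":[0,0,-5.3],"turn":0},
    {"translation":[0,0,-5.8],"turn":0},
    {"translation":[0,0,-6],"turn":0}
  ]
}}

```text
t: 9.52
tool_pos: [0.3811, -0.2746, 0.1943]
ee_rot: [179.9, -0.3, -14.1]
ft_force: [0.1, -0.1, -0.4]
grip_width: 0.0854
grasp_force: 0.0
```

```bash
python3 - <<'E'
from h import *
look('ink_jar')
print(delta(status.get_state(),[.439,.093,.19],-14))
E
```

```text
tcp [ 0.3811 -0.2746  0.1943] rot [179.95  -0.29 -14.14] t 9.52
ink_jar 0.78 [249. 176.] 1811 z [0.019 0.059 0.061] rect [ 380.  -274.9] [44.8 45.2] 75.2 circ 380.0 -275.2 23.0 rgb [55. 47. 40.]
(array([ -1.1 , -12.34,   0.05]), np.float64(-0.002))
```

Emit:
{"api": "send_rows", "payload": {
  "moves": [
    {"translation":[-0.1,-0.8,0],"turn":0},
    {"translation":[-0.2,-2,0],"turn":0},
    {"translation":[-0.3,-3.3,0],"turn":0},
    {"translation":[-0.4,-4.6,0],"turn":0},
    {"translation":[-0.5,-5.9,0],"turn":0},
    {"translation":[-0.6,-7.2,0],"turn":0},
    {"translation":[-0.7,-8.3,0],"turn":0},
    {"translation":[-0.8,-9.4,0],"turn":0}
  ]
}}

```text
t: 10.28
tool_pos: [0.425, 0.0072, 0.1889]
ee_rot: [179.9, 0.1, -14.1]
ft_force: [1.3, 0.3, 0.1]
grip_width: 0.0854
grasp_force: 0.0
```

Emit:
{"api": "send_rows", "payload": {
  "moves": [
    {"translation":[-0.1,-1,0.3],"turn":0},
    {"translation":[-0.2,-2,0.7],"turn":0},
    {"translation":[-0.3,-2.7,1.2],"turn":0},
    {"translation":[-0.3,-2.94,1.8],"turn":0},
    {"translation":[-0.3,-2.94,2.2],"turn":0},
    {"translation":[-0.3,-2.94,2.5],"turn":0},
    {"translation":[-0.3,-2.94,2.5],"turn":0},
    {"translation":[-0.3,-2.94,2.5],"turn":0}
  ]
}}

```text
t: 10.95
tool_pos: [0.4385, 0.092, 0.1156]
ee_rot: [179.9, 0.0, -14.2]
ft_force: [0.4, -0.8, 0.6]
grip_width: 0.0853
grasp_force: 0.0
```

```bash
python3 - <<'E'
from h import *
st,p,d,P=look('paint_pot')
E
```

```text
tcp [0.4385 0.092  0.1156] rot [ 1.7994e+02  1.0000e-02 -1.4200e+01] t 10.95
paint_pot 0.7 [247. 192.] 1153 z [0.001 0.036 0.038] rect [442.3  92. ] [28.9 29.2] 75.5 circ 442.1 92.1 15.0 rgb [53. 53. 51.]
```

Emit:
{"api": "send_rows", "payload": {
  "moves": [
    {"translation":[0.12,-0.03,0.8],"turn":0},
    {"translation":[0.12,-0.03,1.6],"turn":0},
    {"translation":[0.12,-0.03,2.4],"turn":0},
    {"translation":[0.12,-0.03,3.0],"turn":0},
    {"translation":[0.12,-0.03,3.4],"turn":0},
    {"translation":[0.12,-0.03,3.58],"turn":0},
    {"translation":[0.12,-0.03,3.58],"turn":0},
    {"translation":[0.12,-0.03,3.58],"turn":0}
  ]
}}

```text
t: 11.72
tool_pos: [0.443, 0.0931, 0.0096]
ee_rot: [-180.0, -0.1, -14.2]
ft_force: [0.5, -0.5, 1.2]
grip_width: 0.0856
grasp_force: 0.0
```

Emit:
{"api": "send_rows", "payload": {
  "moves": [
    {"translation":[0,0,0],"turn":0},
    {"translation":[0,0,0],"turn":0},
    {"translation":[0,0,0],"turn":0},
    {"translation":[0,0,0],"turn":0},
    {"translation":[0,0,0],"turn":0},
    {"translation":[0,0,0],"turn":0},
    {"translation":[0,0,0],"turn":0},
    {"translation":[0,0,0],"turn":0}
  ],
  "jaw": 0
}}

```text
t: 12.38
tool_pos: [0.4428, 0.0932, 0.0091]
ee_rot: [-180.0, -0.1, -14.1]
ft_force: [-0.7, 0.4, 4.5]
grip_width: 0.0282
grasp_force: 59.3
```

Emit:
{"api": "send_rows", "payload": {
  "moves": [
    {"translation":[0,0,-0.2],"turn":0},
    {"translation":[0,0,-0.8],"turn":0},
    {"translation":[0,0,-1.6],"turn":0},
    {"translation":[0,0,-2.4],"turn":0},
    {"translation":[0,0,-3.1],"turn":0},
    {"translation":[0,0,-3.6],"turn":0},
    {"translation":[0,0,-3.8],"turn":0},
    {"translation":[0,0,-3.8],"turn":0}
  ]
}}

```text
t: 13.05
tool_pos: [0.4427, 0.0933, 0.1236]
ee_rot: [-179.9, -0.1, -14.1]
ft_force: [-1.2, 0.2, -0.8]
grip_width: 0.0286
grasp_force: 59.2
```

Emit:
{"api": "send_rows", "payload": {
  "moves": [
    {"translation":[0.05,0.4,0],"turn":0},
    {"translation":[0.1,1.3,0],"turn":0},
    {"translation":[0.1,2.3,0],"turn":0},
    {"translation":[0.15,3.3,0],"turn":0},
    {"translation":[0.2,4.3,0],"turn":0},
    {"translation":[0.25,5.3,0],"turn":0},
    {"translation":[0.25,6.0,0],"turn":0},
    {"translation":[0.25,6.16,0],"turn":0}
  ]
}}

```text
t: 13.72
tool_pos: [0.4026, -0.0907, 0.1208]
ee_rot: [179.9, 0.1, -14.3]
ft_force: [-0.2, -0.2, -0.7]
grip_width: 0.0284
grasp_force: 59.3
```

Emit:
{"api": "send_rows", "payload": {
  "moves": [
    {"translation":[0,0,0],"turn":0},
    {"translation":[0,0,0],"turn":0}
  ]
}}

```text
t: 13.88
tool_pos: [0.404, -0.088, 0.1214]
ee_rot: [180.0, 0.1, -14.2]
ft_force: [-0.6, -0.1, -0.7]
grip_width: 0.0286
grasp_force: 59.3
```

```bash
python3 - <<'E'
from h import *
st,p,d,P=look('tray_small_round','w3',0.009)
E
```

```text
tcp [ 0.404  -0.088   0.1214] rot [ 1.7998e+02  9.0000e-02 -1.4190e+01] t 13.88
tray_small_round 0.91 [253. 107.] 9009 z [0.002 0.009 0.011] rect [ 466.6 -106.1] [84.1 84.3] 16.1 circ 466.8 -106.1 58.6 rgb [146. 120.  90.]
```

View pics/w3.png

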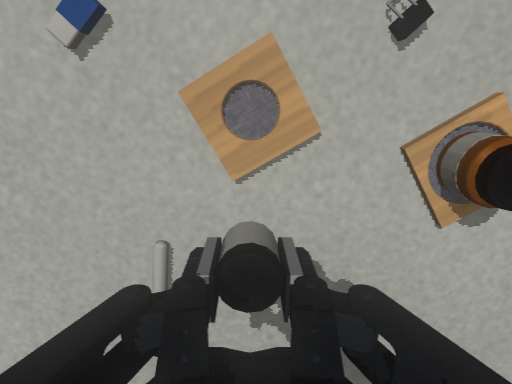

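The small round recess is at (250,110), the pot is held upright and the jar is seated at the right. I place the pot.

Emit:
{"api": "send_rows", "payload": {
  "moves": [
    {"translation":[0.7,0.03,0],"turn":0},
    {"translation":[1.4,0.05,0],"turn":0},
    {"translation":[1.9,0.07,0.3],"turn":0},
    {"translation":[2.17,0.07,0.9],"turn":0},
    {"translation":[2.17,0.07,1.6],"turn":0},
    {"translation":[2.17,0.07,2.3],"turn":0},
    {"translation":[2.17,0.07,2.7],"turn":0},
    {"translation":[2.17,0.07,2.8],"turn":0}
  ]
}}

```text
t: 14.65
tool_pos: [0.4657, -0.1052, 0.0356]
ee_rot: [179.9, 0.3, -14.1]
ft_force: [-0.5, -0.3, -1.1]
grip_width: 0.0286
grasp_force: 59.3
```

Emit:
{"api": "send_rows", "payload": {
  "moves": [
    {"translation":[0,0,0.1],"turn":0},
    {"translation":[0,0,0.3],"turn":0},
    {"translation":[0,0,0.5],"turn":0},
    {"translation":[0,0,0.65],"turn":0},
    {"translation":[0,0,0.74],"turn":0},
    {"translation":[0,0,0.8],"turn":0},
    {"translation":[0,0,0.8],"turn":0},
    {"translation":[0,0,0.8],"turn":0}
  ]
}}

```text
t: 15.32
tool_pos: [0.4672, -0.106, 0.0146]
ee_rot: [180.0, -0.0, -14.1]
ft_force: [-0.2, -0.1, -1.1]
grip_width: 0.0284
grasp_force: 59.3
```

Emit:
{"api": "send_rows", "payload": {
  "moves": [
    {"translation":[0,0,0.04],"turn":0},
    {"translation":[0,0,0.08],"turn":0},
    {"translation":[0,0,0.08],"turn":0},
    {"translation":[0,0,0.08],"turn":0}
  ]
}}

```text
t: 15.65
tool_pos: [0.4671, -0.106, 0.0121]
ee_rot: [180.0, -0.0, -14.1]
ft_force: [-0.4, -0.8, -1.3]
grip_width: 0.028
grasp_force: 59.4
```

Emit:
{"api": "send_rows", "payload": {
  "moves": [
    {"translation":[0,0,0],"turn":0},
    {"translation":[0,0,0],"turn":0},
    {"translation":[0,0,0],"turn":0},
    {"translation":[0,0,0],"turn":0},
    {"translation":[0,0,0],"turn":0},
    {"translation":[0,0,0],"turn":0},
    {"translation":[0,0,0],"turn":0}
  ],
  "jaw": 1
}}

```text
t: 16.23
tool_pos: [0.4671, -0.106, 0.0121]
ee_rot: [180.0, -0.0, -14.1]
ft_force: [-0.5, 0.0, -1.4]
grip_width: 0.0855
grasp_force: 0.0
```

Emit:
{"api": "send_rows", "payload": {
  "moves": [
    {"translation":[0,0,-0.5],"turn":0},
    {"translation":[0,0,-1.3],"turn":0},
    {"translation":[0,0,-2.3],"turn":0},
    {"translation":[0,0,-3.3],"turn":0},
    {"translation":[0,0,-4.3],"turn":0},
    {"translation":[0,0,-5.3],"turn":0},
    {"translation":[0,0,-5.8],"turn":0},
    {"translation":[0,0,-6],"turn":0}
  ]
}}

```text
t: 16.9
tool_pos: [0.4681, -0.1061, 0.1955]
ee_rot: [-179.9, -0.3, -14.1]
ft_force: [-0.0, 0.4, 0.2]
grip_width: 0.0857
grasp_force: 0.0
```

```bash
python3 - <<'E'
from h import *
look('paint_pot')
print(delta(status.get_state(),[.529,.400,.18],-14))
E
```

```text
tcp [ 0.4681 -0.1061  0.1955] rot [-179.93   -0.29  -14.14] t 16.9
paint_pot 0.96 [248. 175.] 658 z [0.009 0.039 0.041] rect [ 467.1 -107.2] [28.  28.4] 76.7 circ 467.1 -107.3 14.7 rgb [55. 50. 44.]
(array([ -2.13, -16.85,   0.43]), np.float64(-0.002))
```

Emit:
{"api": "send_rows", "payload": {
  "moves": [
    {"translation":[-0.1,-0.8,0],"turn":0},
    {"translation":[-0.25,-2,0],"turn":0},
    {"translation":[-0.4,-3.3,0],"turn":0},
    {"translation":[-0.6,-4.6,0],"turn":0},
    {"translation":[-0.75,-5.9,0],"turn":0},
    {"translation":[-0.9,-7.2,0],"turn":0},
    {"translation":[-1.07,-8.5,0],"turn":0},
    {"translation":[-1.25,-9.8,0],"turn":0}
  ]
}}

```text
t: 17.67
tool_pos: [0.5016, 0.1901, 0.1898]
ee_rot: [179.9, 0.1, -14.1]
ft_force: [1.0, 0.1, 0.2]
grip_width: 0.0856
grasp_force: 0.0
```

Emit:
{"api": "send_rows", "payload": {
  "moves": [
    {"translation":[-0.16,-1.3,0],"turn":0},
    {"translation":[-0.33,-2.6,0],"turn":0},
    {"translation":[-0.5,-3.9,0],"turn":0},
    {"translation":[-0.65,-5.2,0],"turn":0},
    {"translation":[-0.8,-6.3,0],"turn":0},
    {"translation":[-0.88,-6.9,0.3],"turn":0},
    {"translation":[-0.88,-7.05,0.6],"turn":0},
    {"translation":[-0.88,-7.05,0.8],"turn":0}
  ]
}}

```text
t: 18.33
tool_pos: [0.5275, 0.4003, 0.1635]
ee_rot: [179.7, 0.2, -14.1]
ft_force: [0.8, -0.2, -0.0]
grip_width: 0.0854
grasp_force: 0.0
```

Emit:
{"api": "send_rows", "payload": {
  "moves": [
    {"translation":[0,0,0.3],"turn":0},
    {"translation":[0,0,0.6],"turn":0},
    {"translation":[0,0,0.6],"turn":0},
    {"translation":[0,0,0.6],"turn":0}
  ]
}}

```text
t: 18.67
tool_pos: [0.5285, 0.3987, 0.1496]
ee_rot: [179.9, 0.0, -14.2]
ft_force: [0.0, 0.3, 0.2]
grip_width: 0.0853
grasp_force: 0.0
```

```bash
python3 - <<'E'
from h import *
st,p,d,P=look('stamp','w4')
for r in trace('wrist','stamp')[:1]:
    Q=P[r['region']&(d>0)]
    B=Q[abs(Q[:,2]-.018)<.004][:,:2]*1000
    print('base',len(B),cv2.minAreaRect(B.astype(np.float32)))
E
```

```text
tcp [0.5285 0.3987 0.1496] rot [ 1.7995e+02  1.0000e-02 -1.4190e+01] t 18.67
stamp 0.65 [244. 180.] 488 z [0.001 0.019 0.063] rect [531.8 401. ] [19.9 20. ] 76.5 circ 531.4 400.8 10.4 rgb [93. 70. 50.]
base 1912 ((531.3372192382812, 400.79638671875), (48.253021240234375, 47.96418762207031), 25.869728088378906)
```

View pics/w4.png

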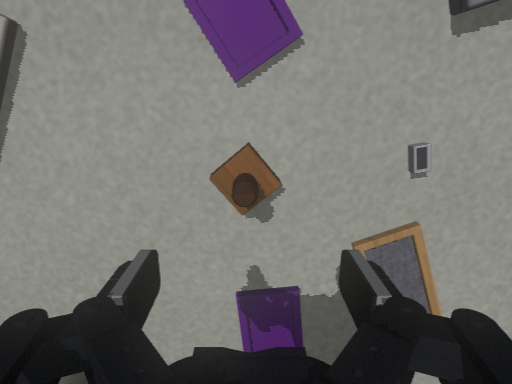

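The stamp is at (245,180) and the sharpener at (420,158) is clear of the fingers. I grasp the handle first.

Emit:
{"api": "send_rows", "payload": {
  "moves": [
    {"translation":[0.08,-0.09,0.8],"turn":0},
    {"translation":[0.08,-0.09,1.8],"turn":0},
    {"translation":[0.08,-0.09,2.8],"turn":0},
    {"translation":[0.08,-0.09,3.5],"turn":0},
    {"translation":[0.08,-0.09,4.0],"turn":0},
    {"translation":[0.08,-0.09,4.15],"turn":0},
    {"translation":[0.08,-0.09,4.15],"turn":0},
    {"translation":[0.08,-0.09,4.15],"turn":0}
  ]
}}

```text
t: 19.48
tool_pos: [0.5322, 0.4023, 0.0271]
ee_rot: [-179.9, -0.1, -14.1]
ft_force: [0.6, -1.1, 0.3]
grip_width: 0.0855
grasp_force: 0.0
```

Emit:
{"api": "send_rows", "payload": {
  "moves": [
    {"translation":[0,0,0],"turn":0},
    {"translation":[0,0,0],"turn":0},
    {"translation":[0,0,0],"turn":0},
    {"translation":[0,0,0],"turn":0},
    {"translation":[0,0,0],"turn":0},
    {"translation":[0,0,0],"turn":0},
    {"translation":[0,0,0],"turn":0},
    {"translation":[0,0,0],"turn":0}
  ],
  "jaw": 0
}}

```text
t: 20.15
tool_pos: [0.5318, 0.4021, 0.026]
ee_rot: [-180.0, -0.0, -14.1]
ft_force: [-0.9, -0.0, 3.1]
grip_width: 0.0201
grasp_force: 58.9
```

Emit:
{"api": "send_rows", "payload": {
  "moves": [
    {"translation":[0,0,-0.2],"turn":0},
    {"translation":[0,0,-0.8],"turn":0},
    {"translation":[0,0,-1.6],"turn":0},
    {"translation":[0,0,-2.4],"turn":0},
    {"translation":[0,0,-3.1],"turn":0},
    {"translation":[0,0,-3.6],"turn":0},
    {"translation":[0,0,-3.8],"turn":0},
    {"translation":[0,0,-3.8],"turn":0}
  ]
}}

```text
t: 20.82
tool_pos: [0.532, 0.4024, 0.1413]
ee_rot: [-179.9, -0.1, -14.1]
ft_force: [0.1, -1.1, -0.5]
grip_width: 0.02
grasp_force: 58.6
```

Emit:
{"api": "send_rows", "payload": {
  "moves": [
    {"translation":[0.08,0.4,0],"turn":0},
    {"translation":[0.25,1.3,0],"turn":0},
    {"translation":[0.5,2.4,0],"turn":0},
    {"translation":[0.72,3.6,0],"turn":0},
    {"translation":[0.96,4.8,0],"turn":0},
    {"translation":[1.2,6.0,0],"turn":0},
    {"translation":[1.43,7.2,0],"turn":0},
    {"translation":[1.66,8.36,0],"turn":0}
  ]
}}

```text
t: 21.48
tool_pos: [0.5172, 0.144, 0.1375]
ee_rot: [179.9, 0.1, -14.1]
ft_force: [1.1, -0.3, -0.1]
grip_width: 0.0198
grasp_force: 58.7
```

Emit:
{"api": "send_rows", "payload": {
  "moves": [
    {"translation":[0.23,1.15,0],"turn":0},
    {"translation":[0.46,2.3,0],"turn":0},
    {"translation":[0.7,3.5,0],"turn":0},
    {"translation":[0.92,4.65,0],"turn":0},
    {"translation":[1.15,5.8,0],"turn":0},
    {"translation":[1.4,7.0,0],"turn":0},
    {"translation":[1.62,8.15,0],"turn":0},
    {"translation":[1.86,9.3,0],"turn":0}
  ]
}}

```text
t: 22.15
tool_pos: [0.5029, -0.1395, 0.1378]
ee_rot: [180.0, 0.1, -14.1]
ft_force: [0.8, 0.6, -0.7]
grip_width: 0.02
grasp_force: 58.7
```

Emit:
{"api": "send_rows", "payload": {
  "moves": [
    {"translation":[0.23,1.15,0],"turn":0.1},
    {"translation":[0.46,2.3,0],"turn":0.2},
    {"translation":[0.7,3.5,0],"turn":0.3},
    {"translation":[0.92,4.65,0],"turn":0.4},
    {"translation":[1.15,5.8,0],"turn":0.5},
    {"translation":[1.35,6.7,0],"turn":0.6},
    {"translation":[1.44,7.25,0],"turn":0.67},
    {"translation":[1.44,7.29,0],"turn":0.7}
  ]
}}

```text
t: 22.82
tool_pos: [0.4907, -0.363, 0.1367]
ee_rot: [179.8, 0.2, -54.7]
ft_force: [0.5, 0.7, -0.4]
grip_width: 0.0201
grasp_force: 58.7
```

Emit:
{"api": "send_rows", "payload": {
  "moves": [
    {"translation":[0,0,0],"turn":0},
    {"translation":[0,0,0],"turn":0},
    {"translation":[0,0,0],"turn":0}
  ]
}}

```text
t: 23.07
tool_pos: [0.4926, -0.3597, 0.1387]
ee_rot: [180.0, 0.1, -54.2]
ft_force: [0.6, 0.2, -1.8]
grip_width: 0.0202
grasp_force: 58.7
```

```bash
python3 - <<'E'
from h import *
st,p,d,P=look('tray_square','w5',0.009)
for r in trace('wrist','stamp')[:1]:
    Q=P[r['region']&(d>0)]; print(np.round(np.percentile(Q[:,2],[5,50,95]),3))
    zb=st['tool_pos'][2]-.026+.018
    B=Q[abs(Q[:,2]-zb)<.003][:,:2]*1000
    print('base',len(B),cv2.minAreaRect(B.astype(np.float32)))
E
```

```text
tcp [ 0.4926 -0.3597  0.1387] rot [ 1.7997e+02  7.0000e-02 -5.4160e+01] t 23.07
tray_square 0.91 [250. 107.] 4620 z [0.002 0.005 0.011] rect [ 530.3 -414.6] [84.1 84.2] 76.8 circ 530.0 -414.5 58.3 rgb [134. 118. 103.]
tray_square 0.34 [158. 366.] 164 z [0.003 0.009 0.011] rect [ 473.7 -131.1] [20.5 56.8] 88.0 circ 473.6 -130.5 29.0 rgb [117.  94.  68.]
[0.119 0.132 0.175]
base 3483 ((492.4429931640625, -360.4145202636719), (48.209815979003906, 48.028316497802734), 75.71170043945312)
```

View pics/w5.png

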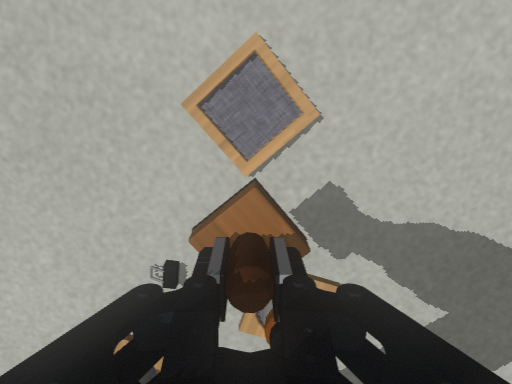

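The square recess is at (250,105) and the stamp is aligned with it to within 1°. I place it.

Emit:
{"api": "send_rows", "payload": {
  "moves": [
    {"translation":[0.7,0.02,0],"turn":-0.02},
    {"translation":[1.4,0.03,0],"turn":-0.02},
    {"translation":[1.9,0.03,0.3],"turn":-0.02},
    {"translation":[2.2,0.03,0.9],"turn":-0.02},
    {"translation":[2.2,0.03,1.6],"turn":-0.02},
    {"translation":[2.2,0.03,2.2],"turn":-0.02},
    {"translation":[2.2,0.03,2.7],"turn":-0.02},
    {"translation":[2.2,0.03,2.8],"turn":-0.02}
  ]
}}

```text
t: 23.88
tool_pos: [0.5296, -0.4129, 0.0518]
ee_rot: [179.9, 0.3, -53.1]
ft_force: [-0.4, 0.9, -2.8]
grip_width: 0.0202
grasp_force: 58.7
```

Emit:
{"api": "send_rows", "payload": {
  "moves": [
    {"translation":[0,0,0.1],"turn":0},
    {"translation":[0,0,0.3],"turn":0},
    {"translation":[0,0,0.5],"turn":0},
    {"translation":[0,0,0.65],"turn":0},
    {"translation":[0,0,0.74],"turn":0},
    {"translation":[0,0,0.8],"turn":0},
    {"translation":[0,0,0.8],"turn":0},
    {"translation":[0,0,0.8],"turn":0}
  ]
}}

```text
t: 24.55
tool_pos: [0.5309, -0.4145, 0.0318]
ee_rot: [180.0, -0.0, -53.1]
ft_force: [0.3, -0.8, -1.6]
grip_width: 0.0202
grasp_force: 58.7
```

Emit:
{"api": "send_rows", "payload": {
  "moves": [
    {"translation":[0,0,0.04],"turn":0},
    {"translation":[0,0,0.08],"turn":0},
    {"translation":[0,0,0.09],"turn":0},
    {"translation":[0,0,0.09],"turn":0}
  ]
}}

```text
t: 24.88
tool_pos: [0.531, -0.4144, 0.0291]
ee_rot: [-180.0, -0.0, -53.1]
ft_force: [0.1, -0.6, 0.2]
grip_width: 0.0206
grasp_force: 58.9
```

Emit:
{"api": "send_rows", "payload": {
  "moves": [
    {"translation":[0,0,0],"turn":0},
    {"translation":[0,0,0],"turn":0},
    {"translation":[0,0,0],"turn":0},
    {"translation":[0,0,0],"turn":0},
    {"translation":[0,0,0],"turn":0},
    {"translation":[0,0,0],"turn":0},
    {"translation":[0,0,0],"turn":0}
  ],
  "jaw": 1
}}

```text
t: 25.47
tool_pos: [0.5308, -0.4144, 0.0289]
ee_rot: [180.0, -0.0, -53.1]
ft_force: [0.6, 0.2, 0.0]
grip_width: 0.0857
grasp_force: 0.0
```

Emit:
{"api": "send_rows", "payload": {
  "moves": [
    {"translation":[0,0,-0.5],"turn":0},
    {"translation":[0,0,-1.3],"turn":0},
    {"translation":[0,0,-2.3],"turn":0},
    {"translation":[0,0,-3.3],"turn":0},
    {"translation":[0,0,-4.3],"turn":0},
    {"translation":[0,0,-5.1],"turn":0},
    {"translation":[0,0,-5.4],"turn":0},
    {"translation":[0,0,-5.5],"turn":0}
  ]
}}

```text
t: 26.13
tool_pos: [0.5315, -0.4148, 0.1967]
ee_rot: [-179.9, -0.2, -53.1]
ft_force: [0.3, -0.4, 0.7]
grip_width: 0.0852
grasp_force: 0.0
```

```bash
python3 - <<'E'
from h import *
st,p,d,P=look('stamp')
for r in trace('wrist','stamp')[:1]:
    Q=P[r['region']&(d>0)]
    B=Q[abs(Q[:,2]-.021)<.003][:,:2]*1000
    print('base',len(B),cv2.minAreaRect(B.astype(np.float32)),np.median(Q[abs(Q[:,2]-.021)<.006][:,2]))
print(delta(st,[.640,.155,.18],-87))
E
```

```text
tcp [ 0.5315 -0.4148  0.1967] rot [-179.9    -0.23  -53.1 ] t 26.13
stamp 0.71 [249. 174.] 356 z [0.01  0.022 0.066] rect [ 530.4 -415.4] [20.  19.7] 4.2 circ 530.4 -415.3 10.3 rgb [89. 64. 43.]
base 1476 ((530.476318359375, -415.0731201171875), (48.17101287841797, 47.999671936035156), 76.554443359375) 0.02137147586235083
(array([-13.02, -14.29,   0.53]), np.float64(0.592))
```

Emit:
{"api": "send_rows", "payload": {
  "moves": [
    {"translation":[-0.6,-0.7,0],"turn":0},
    {"translation":[-1.4,-1.5,0],"turn":0},
    {"translation":[-2.2,-2.4,0],"turn":0},
    {"translation":[-3.0,-3.3,0],"turn":0},
    {"translation":[-3.8,-4.2,0],"turn":0},
    {"translation":[-4.6,-5.1,0],"turn":0},
    {"translation":[-5.4,-5.9,0],"turn":0},
    {"translation":[-6.2,-6.8,0],"turn":0}
  ]
}}

```text
t: 26.95
tool_pos: [0.5815, -0.1414, 0.1916]
ee_rot: [179.9, 0.1, -53.1]
ft_force: [1.4, 0.1, -0.4]
grip_width: 0.0853
grasp_force: 0.0
```

Emit:
{"api": "send_rows", "payload": {
  "moves": [
    {"translation":[-0.8,-0.9,0],"turn":0.08},
    {"translation":[-1.6,-1.8,0],"turn":0.16},
    {"translation":[-2.4,-2.7,0],"turn":0.24},
    {"translation":[-3.3,-3.6,0],"turn":0.32},
    {"translation":[-4.2,-4.6,0],"turn":0.4},
    {"translation":[-5.1,-5.6,0],"turn":0.48},
    {"translation":[-6.0,-6.6,0],"turn":0.54},
    {"translation":[-6.8,-7.5,0],"turn":0.59}
  ]
}}

```text
t: 27.62
tool_pos: [0.639, 0.1574, 0.1913]
ee_rot: [179.8, -0.1, -87.0]
ft_force: [0.6, -0.3, 0.7]
grip_width: 0.0854
grasp_force: 0.0
```

Emit:
{"api": "send_rows", "payload": {
  "moves": [
    {"translation":[0,0,0.2],"turn":0},
    {"translation":[0,0,0.8],"turn":0},
    {"translation":[0,0,1.4],"turn":0},
    {"translation":[0,0,1.7],"turn":0},
    {"translation":[0,0,1.7],"turn":0},
    {"translation":[0,0,1.7],"turn":0}
  ]
}}

```text
t: 28.12
tool_pos: [0.6394, 0.1545, 0.1418]
ee_rot: [179.9, -0.1, -86.9]
ft_force: [0.0, 0.5, 0.4]
grip_width: 0.0854
grasp_force: 0.0
```

```bash
python3 - <<'E'
from h import *
st,p,d,P=look('pencil_tin','w6')
print(delta(st,[.640,.155,.006],-87))
E
```

```text
tcp [0.6394 0.1545 0.1418] rot [ 1.7989e+02 -8.0000e-02 -8.6920e+01] t 28.12
(array([-0.02, -0.03,  4.53]), np.float64(0.001))
```

View pics/w6.png

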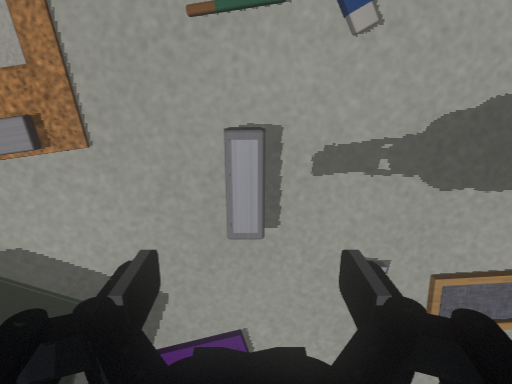

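The tin is at (246,183), lying along the tool's x, but the network missed it. I measure it from depth.

```bash
python3 - <<'E'
from h import *
st=status.get_state(); p,d=cams.read_camera('wrist'); P=cloud('wrist',d,st)
m=(d>0)&(P[...,2]>.02)&(P[...,2]<.032)&(abs(P[...,0]-.64)<.07)&(abs(P[...,1]-.155)<.08)
n,l,s,c=cv2.connectedComponentsWithStats(m.astype(np.uint8)); k=l[183,246]
Q=P[l==k]; rc=cv2.minAreaRect(Q[:,:2].astype(np.float32)*1000); print(rc,s[k],np.median(Q[:,2]))
print(delta(st,[rc[0][0]/1000,rc[0][1]/1000,.006]),st['tool_pos'])
E
```

```text
((642.6096801757812, 152.80441284179688), (34.10197448730469, 99.63566589355469), 3.5546159744262695) [ 226  128   41  110 4211] 0.026533113218682014
(array([ 0.07, -0.07,  4.6 ]), None) [0.64021798 0.15481956 0.14391898]
```

Emit:
{"api": "send_rows", "payload": {
  "moves": [
    {"translation":[0.07,-0.08,0.8],"turn":-0.01},
    {"translation":[0.07,-0.08,1.8],"turn":-0.01},
    {"translation":[0.07,-0.08,2.8],"turn":-0.01},
    {"translation":[0.07,-0.08,3.7],"turn":-0.01},
    {"translation":[0.07,-0.08,4.3],"turn":-0.01},
    {"translation":[0.07,-0.08,4.52],"turn":-0.01},
    {"translation":[0.07,-0.08,4.56],"turn":-0.01},
    {"translation":[0.07,-0.08,4.56],"turn":-0.01}
  ]
}}

```text
t: 28.93
tool_pos: [0.6431, 0.1532, 0.0075]
ee_rot: [-179.9, -0.0, -86.3]
ft_force: [-0.8, -0.6, -0.1]
grip_width: 0.0853
grasp_force: 0.0
```

Emit:
{"api": "send_rows", "payload": {
  "moves": [
    {"translation":[0,0,0],"turn":0},
    {"translation":[0,0,0],"turn":0},
    {"translation":[0,0,0],"turn":0},
    {"translation":[0,0,0],"turn":0},
    {"translation":[0,0,0],"turn":0},
    {"translation":[0,0,0],"turn":0},
    {"translation":[0,0,0],"turn":0},
    {"translation":[0,0,0],"turn":0}
  ],
  "jaw": 0
}}

```text
t: 29.6
tool_pos: [0.6429, 0.1534, 0.0072]
ee_rot: [-179.9, 0.0, -86.3]
ft_force: [-1.2, -0.2, 5.5]
grip_width: 0.0326
grasp_force: 61.4
```

Emit:
{"api": "send_rows", "payload": {
  "moves": [
    {"translation":[0,0,-0.2],"turn":0},
    {"translation":[0,0,-0.8],"turn":0},
    {"translation":[0,0,-1.6],"turn":0},
    {"translation":[0,0,-2.5],"turn":0},
    {"translation":[0,0,-3.4],"turn":0},
    {"translation":[0,0,-4.2],"turn":0},
    {"translation":[0,0,-4.7],"turn":0},
    {"translation":[0,0,-4.75],"turn":0}
  ]
}}

```text
t: 30.27
tool_pos: [0.6434, 0.1533, 0.1523]
ee_rot: [-179.7, 0.1, -86.3]
ft_force: [0.9, -0.1, -1.0]
grip_width: 0.0327
grasp_force: 60.7
```

Emit:
{"api": "send_rows", "payload": {
  "moves": [
    {"translation":[-0.2,0.2,0],"turn":0},
    {"translation":[-0.6,0.7,0],"turn":0},
    {"translation":[-1.1,1.2,0],"turn":0},
    {"translation":[-1.7,1.9,0],"turn":0},
    {"translation":[-2.3,2.6,0],"turn":0},
    {"translation":[-2.9,3.3,0],"turn":0},
    {"translation":[-3.5,4.0,0],"turn":0},
    {"translation":[-4.1,4.6,0],"turn":0}
  ]
}}

```text
t: 30.93
tool_pos: [0.4939, 0.2673, 0.1457]
ee_rot: [179.8, -0.1, -86.3]
ft_force: [-0.5, 1.5, -0.8]
grip_width: 0.0325
grasp_force: 60.6
```

Emit:
{"api": "send_rows", "payload": {
  "moves": [
    {"translation":[-0.6,0.7,0],"turn":0},
    {"translation":[-1.2,1.4,0],"turn":0},
    {"translation":[-1.8,2.1,0],"turn":0},
    {"translation":[-2.4,2.7,0],"turn":0},
    {"translation":[-2.9,3.2,0],"turn":0},
    {"translation":[-3.3,3.65,0],"turn":0},
    {"translation":[-3.43,3.83,0],"turn":0},
    {"translation":[-3.43,3.83,0],"turn":0}
  ]
}}

```text
t: 31.6
tool_pos: [0.3736, 0.3625, 0.1464]
ee_rot: [179.9, -0.1, -86.2]
ft_force: [0.5, -0.2, -1.7]
grip_width: 0.0327
grasp_force: 60.6
```

Emit:
{"api": "send_rows", "payload": {
  "moves": [
    {"translation":[0,0,0],"turn":0},
    {"translation":[0,0,0],"turn":0}
  ]
}}

```text
t: 31.77
tool_pos: [0.3756, 0.3617, 0.1476]
ee_rot: [180.0, -0.1, -86.4]
ft_force: [-0.1, 0.9, -1.1]
grip_width: 0.0328
grasp_force: 60.6
```

```bash
python3 - <<'E'
from h import *
st,p,d,P=look('tray_long','w7',0.009)
zt=st['tool_pos'][2]-.0072+.026
Rm=R.from_euler('xyz',st['ee_rot'],degrees=True).as_matrix()
L=(P-st['tool_pos'])@Rm
m=(d>0)&(abs(P[...,2]-zt)<.004)&(abs(L[...,1])<.03)&(abs(L[...,0])<.1)
Q=L[m]*1000; print('tin local x range',np.percentile(Q[:,0],[0,1,50,99,100]).round(1),'z',np.median(P[m][:,2]),zt)
E
```

```text
tcp [0.3756 0.3617 0.1476] rot [ 1.7996e+02 -8.0000e-02 -8.6360e+01] t 31.77
tray_long 0.9 [452. 128.] 3487 z [0.002 0.004 0.011] rect [195.  303.4] [110.1  68.3] 10.4 circ 195.0 303.4 64.0 rgb [72. 39. 92.]
tray_long 0.64 [258.  78.] 5456 z [0.002 0.004 0.011] rect [373.3 270.8] [134.6  68.5] 7.0 circ 373.0 270.7 74.6 rgb [132. 118. 106.]
tray_long 0.61 [326. 232.] 1375 z [0.002 0.005 0.011] rect [305.4 423.3] [68.4 70.5] 81.7 circ 305.8 423.0 48.1 rgb [ 93.  52. 120.]
tin local x range [-44.2 -41.   11.2  49.7  50.4] z 0.16712686001343519 0.16644270762494895
```

View pics/w7.png

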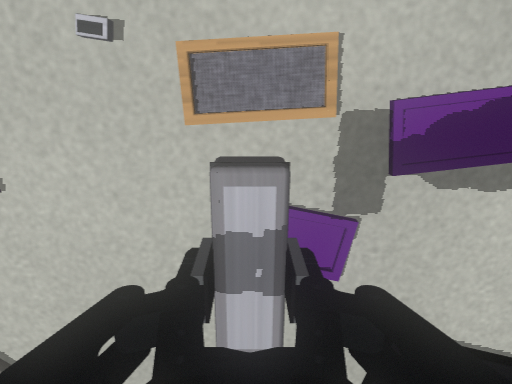

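The wooden long recess is at (260,80), and the tin is held straight and centred. I turn and move over the tray.

Emit:
{"api": "send_rows", "payload": {
  "moves": [
    {"translation":[0.2,0.02,0],"turn":-0.08},
    {"translation":[0.6,0.05,0],"turn":-0.19},
    {"translation":[1.1,0.1,0],"turn":-0.3},
    {"translation":[1.6,0.15,0],"turn":-0.41},
    {"translation":[2.1,0.2,0],"turn":-0.52},
    {"translation":[2.6,0.24,0],"turn":-0.63},
    {"translation":[2.95,0.27,0],"turn":-0.74},
    {"translation":[3.02,0.27,0],"turn":-0.85}
  ]
}}

```text
t: 32.53
tool_pos: [0.3736, 0.2697, 0.1487]
ee_rot: [-180.0, -0.0, -37.4]
ft_force: [0.1, 0.6, -1.0]
grip_width: 0.0325
grasp_force: 60.7
```

Emit:
{"api": "send_rows", "payload": {
  "moves": [
    {"translation":[0,0,0],"turn":-0.11},
    {"translation":[0,0,0],"turn":-0.22},
    {"translation":[0,0,0],"turn":-0.33},
    {"translation":[0,0,0],"turn":-0.44},
    {"translation":[0,0,0],"turn":-0.55},
    {"translation":[0,0,0],"turn":-0.66},
    {"translation":[0,0,0],"turn":-0.75},
    {"translation":[0,0,0],"turn":-0.78}
  ]
}}

```text
t: 33.2
tool_pos: [0.3736, 0.2709, 0.1484]
ee_rot: [180.0, 0.0, 7.3]
ft_force: [0.4, -0.8, -0.9]
grip_width: 0.033
grasp_force: 60.7
```

Emit:
{"api": "send_rows", "payload": {
  "moves": [
    {"translation":[0,0,0.3],"turn":0},
    {"translation":[0,0,1.0],"turn":0},
    {"translation":[0,0,1.8],"turn":0},
    {"translation":[0,0,2.5],"turn":0},
    {"translation":[0,0,3.0],"turn":0},
    {"translation":[0,0,3.3],"turn":0},
    {"translation":[0,0,3.3],"turn":0},
    {"translation":[0,0,3.3],"turn":0}
  ]
}}

```text
t: 33.87
tool_pos: [0.3734, 0.2711, 0.0496]
ee_rot: [180.0, -0.0, 7.0]
ft_force: [0.6, 0.1, -1.3]
grip_width: 0.0328
grasp_force: 60.6
```

```bash
python3 - <<'E'
from h import *
st=status.get_state(); print(st['tool_pos'],st['ee_rot'],delta(st,[.3733,.2708,.0102],7.0))
E
```

```text
[0.37341674 0.27114212 0.04957137] [ 1.79960635e+02 -6.94468657e-03  7.00458335e+00] (array([-0.01,  0.01,  1.31]), np.float64(0.0))
```

Emit:
{"api": "send_rows", "payload": {
  "moves": [
    {"translation":[0,0,0.2],"turn":0},
    {"translation":[0,0,0.5],"turn":0},
    {"translation":[0,0,0.8],"turn":0},
    {"translation":[0,0,1.05],"turn":0},
    {"translation":[0,0,1.18],"turn":0},
    {"translation":[0,0,1.25],"turn":0},
    {"translation":[0,0,1.28],"turn":0},
    {"translation":[0,0,1.28],"turn":0}
  ]
}}

```text
t: 34.53
tool_pos: [0.3732, 0.2715, 0.0111]
ee_rot: [180.0, -0.0, 7.1]
ft_force: [0.6, 1.2, -1.8]
grip_width: 0.0328
grasp_force: 60.6
```

Emit:
{"api": "send_rows", "payload": {
  "moves": [
    {"translation":[0,0,0],"turn":0},
    {"translation":[0,0,0],"turn":0}
  ]
}}

```text
t: 34.7
tool_pos: [0.3733, 0.2717, 0.0115]
ee_rot: [-180.0, -0.0, 7.1]
ft_force: [-0.5, 0.4, -1.3]
grip_width: 0.0325
grasp_force: 60.6
```

Just over 1 mm remains, so I lower that, release and raise.

Emit:
{"api": "send_rows", "payload": {
  "moves": [
    {"translation":[0,0,0.02],"turn":0},
    {"translation":[0,0,0.04],"turn":0},
    {"translation":[0,0,0.04],"turn":0},
    {"translation":[0,0,0.04],"turn":0}
  ]
}}

```text
t: 35.03
tool_pos: [0.3733, 0.2716, 0.0101]
ee_rot: [-180.0, -0.0, 7.1]
ft_force: [-0.2, 0.3, -0.4]
grip_width: 0.0327
grasp_force: 60.7
```

Emit:
{"api": "send_rows", "payload": {
  "moves": [
    {"translation":[0,0,0],"turn":0},
    {"translation":[0,0,0],"turn":0},
    {"translation":[0,0,0],"turn":0},
    {"translation":[0,0,0],"turn":0},
    {"translation":[0,0,0],"turn":0},
    {"translation":[0,0,0],"turn":0},
    {"translation":[0,0,0],"turn":0}
  ],
  "jaw": 1
}}

```text
t: 35.62
tool_pos: [0.3731, 0.2714, 0.0099]
ee_rot: [180.0, -0.0, 7.1]
ft_force: [-0.8, -0.8, -0.5]
grip_width: 0.0856
grasp_force: 0.0
```

Emit:
{"api": "send_rows", "payload": {
  "moves": [
    {"translation":[0,0,-0.5],"turn":0},
    {"translation":[0,0,-1.3],"turn":0},
    {"translation":[0,0,-2.3],"turn":0},
    {"translation":[0,0,-3.3],"turn":0},
    {"translation":[0,0,-4.3],"turn":0},
    {"translation":[0,0,-5.3],"turn":0},
    {"translation":[0,0,-5.8],"turn":0},
    {"translation":[0,0,-6],"turn":0}
  ]
}}

```text
t: 36.28
tool_pos: [0.374, 0.2722, 0.1933]
ee_rot: [-179.8, -0.2, 7.1]
ft_force: [0.1, -0.4, 0.6]
grip_width: 0.0854
grasp_force: 0.0
```

```bash
python3 - <<'E'
from h import *
st,p,d,P=look('pencil_tin','w8')
m=(d>0)&(P[...,2]>.022)&(P[...,2]<.036)&(abs(P[...,0]-.373)<.07)&(abs(P[...,1]-.271)<.04)
Q=P[m]; print(cv2.minAreaRect(Q[:,:2].astype(np.float32)*1000),np.percentile(Q[:,2],[5,50,95]))
p,d=cams.read_camera('top'); P=cloud('top',d); cv2.imwrite('pics/top2.png',cv2.resize(p[100:330,90:400,::-1],None,fx=2.5,fy=2.5))
for nm in ['ink_jar','paint_pot','stamp','eraser','sharpener']:
    for r in trace('top',nm)[:2]: print(nm,round(r['score'],2),np.round(r['xy']),np.median(P[r['region']&(d>0)],0).round(3))
E
```

```text
tcp [0.374  0.2722 0.1933] rot [-179.81   -0.21    7.05] t 36.28
pencil_tin 0.88 [249. 170.] 3090 z [0.022 0.03  0.031] rect [373.  270.4] [99.2 33.9] 7.0 circ 372.9 270.4 51.6 rgb [129. 129. 133.]
((373.2369689941406, 270.4129943847656), (99.71841430664062, 34.46759033203125), 7.0250983238220215) [0.0277257  0.02957821 0.03089051]
ink_jar 0.79 [331. 213.] [ 0.376 -0.268  0.058]
stamp 0.64 [366. 170.] [ 0.525 -0.407  0.022]
eraser 0.38 [322. 217.] [ 0.372 -0.267  0.007]
```

View pics/top2.png

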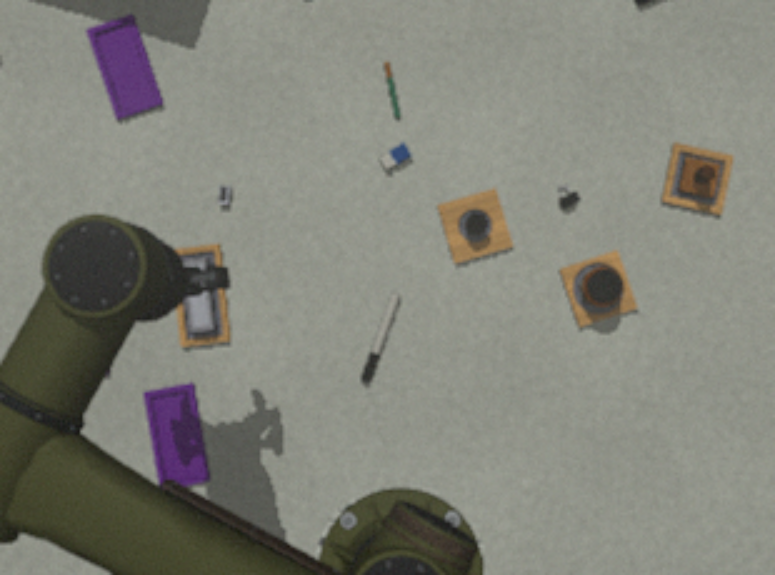

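View pics/w8.png

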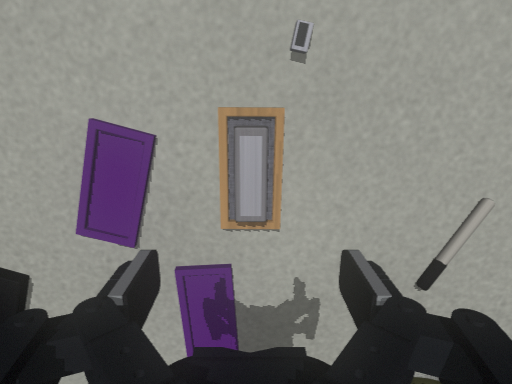

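The tin lies flat in its recess at (250,172) in the wrist picture. In the top crop the pot (475,224), jar (602,285) and stamp (698,178) are seated, and the eraser (395,157) and sharpener (226,196) haven't moved. I hand the job in.

```bash
python3 -c "
from workcell import workorder
print(workorder.job_done())"
```

```text
the job is handed in; nothing more can be done
None
```

The ink jar, paint pot, stamp and pencil tin each sit upright and fully down in their matching wooden trays, the eraser and sharpener are untouched, and the job was handed in at about 36 s.

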